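# Park the laser level in its bracket

## Task

Put the top-heavy laser level away in the blue parking bracket: swing the bracket's keeper lever open by its red knob, bring the laser level over upright and slide it into the slot from the front, standing on the bench with its window still facing out of the mouth, then swing the lever fully shut in front of it. Never let the laser level tip over, and leave the mug, the sealant cartridge and the grease tub where they are.

Things in the scene. Friction and masses are not known exactly. Their poses are not given: they have to be found in the camera images.
- laser: Cross-line laser level on a slim pillar, loose, 0.36 to 0.59 kg, most of it in the head: topples at about 10 degrees. Round foot 62 dia x 10 mm, pillar 16 mm dia up to z 157 mm, 24 mm dia collar, then the box head. Origin: centre of the foot's underside, on the pillar axis. -x is its front (window), z up. At the start it stands on the bench at the left, window roughly towards the robot.
- laser_head (a point): Centre of the laser level's grey and yellow box head, 204 mm above the foot's underside. Head 66 (x) x 46 (y) x 70 mm, z 169 to 239 mm; grip it from above across its 46 mm width (along the laser's y).
- laser_window (a point): Centre of the black and green window on the head's front (-x) face, 34 mm from the pillar axis.
- bracket: Blue parking bracket, bolted to the bench. Origin on the bench top at the parking point; x points into the slot, away from the mouth, z up. Side cheeks 86 mm apart inside, x -50 to +56 mm; foot flanges 5 mm high out to y +-72 mm, none inside. Top plate z 102 to 110 mm, y +-49 mm, x -55 to +56 mm, with a slot along y = 0.
- slot_seat (a point): Parking point at bench level (the bracket's origin). The slot is 34 mm wide, open at the front (bracket -x) with a rounded mouth, and ends at x +17 mm. The laser's pillar goes through the slot with its foot on the bench below the plate and its head above: it can only enter level, from the front, coming round the open keeper arm's end. It is parked with its axis at x -30 to +9 mm.
- lever (a joint): Flat steel bell crank on top of the bracket, turning about the vertical; stays where left (friction 0.1 N m). 0 = fully shut, its keeper arm (12 mm wide, 76 mm long from the pivot, z 112 to 120 mm) across the slot mouth along bracket -y. Grows to 1.65 rad as it opens, clockwise from above; at 1.57 the arm points to bracket -x, reaching x -126 mm at y +52 mm. Starts at 0 to 0.3.
- lever_knob (a point): Upright round red knob of the lever, 16 mm dia, from z 120 to 157 mm; this point is on its axis at z 140 mm, 106 mm from the pivot axis. When the lever is shut it lies at bracket (-125, +127) mm, and when open by 1.57 rad at (+25, +127) mm.
- lever_pivot (a point): Point on the lever's vertical hinge axis, at z 140 mm, at bracket (-50, +52) mm.
- mug: Cream mug, 92 mm wide with handle 127 mm, 95 mm high, loose bystander to the right of the bracket; origin at the centre of its underside.
- cartridge: Red and white sealant cartridge standing on end, 50 mm dia, 299 mm high, loose bystander behind the bracket; origin at the centre of its underside.
- grease_tub: Black tub with red lid, 81 mm dia, 72 mm high, loose bystander at the back left; origin at the centre of its underside.

How it is judged:
On the way, in this order (a step that is already met when the one before it is completed fails the run):
1. the keeper lever is swung open (past 0.9 rad) (value of joint lever above 0.9 rad), for 0.2 s.
2. the laser level stands upright in the slot (x of laser in the frame of bracket between -0.03 and 0.02 m and y of laser in the frame of bracket between -0.018 and 0.018 m and angle between laser's own z axis and vertical below 0.05 rad and height (world z) of laser below 0.006 m), for 0.2 s.
At the end, for the whole second after the job is handed in: The laser level stands upright (within 0.05 rad) and at rest on the bench in the slot, pillar axis at bracket x between -30 and +20 mm and within 18 mm of y = 0, window facing out of the mouth within 0.45 rad, and the lever is shut to less than 0.12 rad (all of step 2 and angle between the x axis of laser and the x axis of bracket, either way round below 0.45 rad and x of laser_window in the frame of bracket below -0.015 m and value of joint lever below 0.12 rad and linear speed of laser below 0.02 m/s); the robot touches nothing.
It fails at once if the laser level is tipped by more than 0.35 rad (angle between laser's own z axis and vertical above 0.35 rad).
It fails at once if the mug is moved by more than 40 mm or knocked over (distance of mug from where it was at the start of the episode above 0.04 m or angle between mug's own z axis and vertical above 0.5 rad).
It fails at once if the sealant cartridge is moved by more than 40 mm or knocked over (distance of cartridge from where it was at the start of the episode above 0.04 m or angle between cartridge's own z axis and vertical above 0.5 rad).
It fails at once if the grease tub is moved by more than 40 mm or knocked over (distance of grease_tub from where it was at the start of the episode above 0.04 m or angle between grease_tub's own z axis and vertical above 0.5 rad).
It also fails if it takes over 72 s, if anything falls off the work surface, if the arm or the gripper's body presses on something with over 40 N, if the wrist force passes 120 N, or if a joint passes its speed limit or range.

## Robot

A 7-joint arm with a two-finger parallel gripper is mounted at the origin on a cart in front of the work surface, level with it; the furniture and walls round the work are solid. World frame = base frame: x ahead of the robot, y to its left, z up, the work surface at z = 0. Lengths are in m, angles in rad, forces in N, time in s.
With the tool pointing down it reaches from about 0.425 to 0.975 m from the base axis. Payload 16.7 kg.
Tool frame: the origin (TCP) lies at the very end of the fingers, on their centre line; the grasp point (between the pads) lies 19 mm behind it; z points along the fingers, y is the line along which they close (so a half turn about z gives the same grasp; the last joint's range is limited). The gripper opens to 85 mm and grips with 20 to 120 N. Pads are 22 mm wide; open, the fingers measure 114 mm over their backs; the gripper's body (76 mm by 85 mm) begins 54 mm behind the grasp point. The pads swing forward as they close: fully open they stand 13 mm farther back than shut.
Start: joints at [0.993, 0.426, 0.074, 1.606, -0.034, 1.111, -0.067], TCP at [0.281, -0.614, 0.231] pointing down, gripper open.
Joint ranges: [-2.85, 2.85], [-0.5, 2.14], [-1.23, 1.37], [0.21, 2.46], [-1.02, 4.16], [0.16, 2.05], [-2.73, 2.73]. Speed limits (rad/s): [1.89, 1.89, 2.39, 2.39, 3.01, 3.01, 3.01].

## Interface

Orientations are given as [roll, pitch, yaw] about the fixed x, y, z axes, in that order (R = Rz(yaw) Ry(pitch) Rx(roll)).
In Python, from bench import robot, eyes, sign_off, state gives the robot as it stands (robot), with the cameras (eyes), the job as plain functions and the readings as plain functions.
- The arm moves only by the tool shift_gripper, called after "Request:" as name(argument=value, ...), one argument or row to a line, values as JSON. Schema: {"type":"object","properties":{"motion":{"type":"object","properties":{"segments":{"type":"array","items":{"type":"array","items":{"type":"number"},"minItems":7,"maxItems":7},"minItems":1,"maxItems":8}},"additionalProperties":false,"required":["segments"]},"squeeze":{"type":"number"},"only":{"type":"string"},"quiet":{"type":"boolean"},"lines":{"type":"string"}},"required":["motion"],"additionalProperties":false}. motion is an object whose key "segments" holds a list of rows, 1 to 8 of them, each of 7 numbers: a rotation vector rx, ry, rz in a scale on which 1.0 is 45 degrees, then dx, dy, dz in shares of the most that a row can go, 1 being 50 mm, then the finger opening in m; each row shifts and turns the commanded pose from where the row before left it, along the tool's axes as they then stand; what a row does not reach is not made up. A row lasts 1/10 s, in which the tool goes at most 0.05 m and 0.15 rad, less where a joint would pass 70% of its speed; a pose out of reach is approached as far as the arm can. The fingers move at their own pace and stop on an object; squeeze is the grip in N (left out, the last holds). Time passes only in rows, so rows that do not move let the fingers close. The tool returns the time, the measured TCP pose, the force, the opening and the grip force at its end. only (a regular expression) keeps the lines of the reply that match it, lines (a string "A,B") keeps lines A to B, and quiet returns only ok. No shift or turn number may pass 1 either way. Input that does not fit is refused with a message, and nothing moves.
- state(): the state, without advancing time (a new reading comes with each control period).
- eyes.read_camera(name): name is "side" or "top" or "wrist"; returns a dict with "pixels" (480x640x3 uint8, red, green, blue), "fov_y" (degrees; the focal length in pixels is half the picture's height over the tangent of half this angle, whatever the lens; pixels are square), "cx", "cy" (the principal point, pixels), "R" (3x3) and "t" (3): a world point X has camera coordinates R X + t; the wrist camera has in their place "hand_eye" (4x4, takes a point from camera to tool coordinates, whose origin is the TCP and whose axes are the flange's). Camera axes: x right, y down, z forward; pixel columns grow to the right and rows downward; lengths in m; the calibration is good to about 2 mm. The wrist camera is an equidistant fisheye: a pixel r from the principal point sees the ray r / f radians off the axis. A picture is of the moment at which its call begins: read the wrist's pose just before it. There is no depth.
- sign_off(): hands the job in; it is judged then, once.
The state is a dict: "t": time; "q": joint angles; "qd": joint speeds; "tau": joint torques, N m; "eef_pos": TCP position; "ee_rot": TCP orientation; "contact_force": force on the tool from outside, world axes, zero at the start; "ft_torque": the same for the moment, N m; "width": finger opening in m; "finger_force": force on a finger pad.
Only numpy, scipy, OpenCV 4.12 (cv2) and the standard library are available. Lean on these libraries where they do the work, as an engineer would, in place of code of your own. Each camera call takes 0.05 s, during which the arm holds its last target. There are 200 camera calls.

## Working session

There is one attempt and no reset: what is moved stays moved. The work goes in short steps, Python scripts to look and compute and a tool call to move; the robot and the scene stay as the last step left them, time stands still between calls to the robot, and variables do not carry over. Pictures are saved under pics/ and viewed, at most 10 in all, crops included, and the job is handed in when it is done.

```bash
ls; mkdir -p pics; cat > h.py <<'E'
import numpy as np, cv2
from bench import robot, eyes, sign_off, state
def cam(n,name=None):
    s=state(); c=eyes.read_camera(n)
    if name: cv2.imwrite('pics/'+name,c['pixels'][:,:,::-1])
    return c,s
def ray(c,u,v):
    f=240/np.tan(np.radians(c['fov_y'])/2)
    d=np.array([(u-c['cx'])/f,(v-c['cy'])/f,1.0]); R=np.array(c['R']);t=np.array(c['t'])
    return -R.T@t, R.T@d/np.linalg.norm(d)
def plane(c,u,v,z):
    o,d=ray(c,u,v); return o+d*(z-o[2])/d[2]
def proj(c,X):
    f=240/np.tan(np.radians(c['fov_y'])/2)
    p=np.array(c['R'])@X+np.array(c['t']); return f*p[0]/p[2]+c['cx'],f*p[1]/p[2]+c['cy']
E
python3 - <<'E'
from h import *
for n in('top','side'):
    c,s=cam(n,n+'0.png'); o,_=ray(c,0,0); print(n,o,c['fov_y'],c['cx'],c['cy'],np.array(c['R'])[2])
print(s)
E
```

```text
bench.py
pics
top [0.45335682 0.0901485  1.33491105] 51.81053909352376 320.15581986072755 233.08283329476401 [ 0.12676988 -0.00762738 -0.99190283]
side [0.31123321 1.2840489  0.70507435] 42.97445264909367 331.1823288679424 238.46417558531007 [ 0.19591844 -0.89263841 -0.40597123]
{'t': 0.05, 'q': array([ 0.99247408,  0.42673882,  0.07381993,  1.6065672 , -0.03408741,
        1.11079639, -0.06709113]), 'qd': array([ 0.00073319, -0.00057783,  0.00212295, -0.00141804, -0.00039295,
       -0.00132435,  0.0009787 ]), 'tau': array([ 6.34930257e-03, -9.52468371e+01,  3.77456054e+00, -4.64934039e+01,
        1.94293092e-02,  6.51164519e-03,  1.65925298e-04]), 'eef_pos': array([ 0.28049472, -0.6135368 ,  0.23062269]), 'ee_rot': array([-3.14034460e+00,  9.12880475e-05,  4.28834503e-01]), 'contact_force': array([ 0.57734426, -0.0786498 , -0.34730966]), 'ft_torque': array([-0.04487967, -0.04999137, -0.0383708 ]), 'finger_force': 0.0, 'width': 0.08536449299037194}
```

View pics/top0.png

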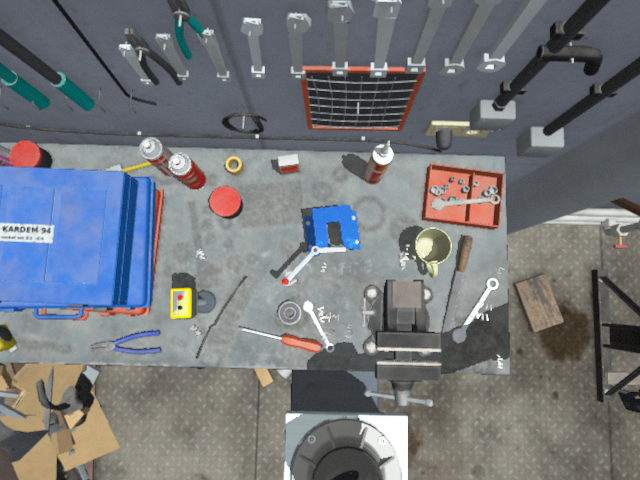

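View pics/side0.png

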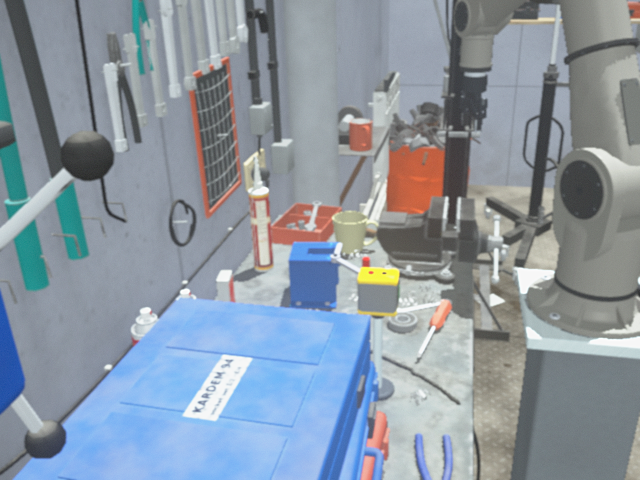

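The top view shows the bracket at (333,228), lever pivot near (315,250), red knob at (286,281), laser head at (181,303) with its foot at (206,301). The side view shows the head at (378,290) and the knob at (366,262). A blue toolbox stands left of the laser and a vise right of the bracket.

```bash
python3 - <<'E'
from h import *
c,s=cam('top'); im=c['pixels'];hsv=cv2.cvtColor(im,cv2.COLOR_RGB2HSV)
def comp(m,box,name):
    k=np.zeros(m.shape,np.uint8);x0,y0,x1,y1=box;k[y0:y1,x0:x1]=m[y0:y1,x0:x1]
    cs,_=cv2.findContours(k,cv2.RETR_EXTERNAL,cv2.CHAIN_APPROX_NONE);b=max(cs,key=cv2.contourArea)
    mm=cv2.moments(b);print(name,cv2.contourArea(b),mm['m10']/mm['m00'],mm['m01']/mm['m00'],cv2.minAreaRect(b));return b
blue=cv2.inRange(hsv,(100,130,60),(125,255,255));red1=cv2.inRange(hsv,(0,150,120),(8,255,255))|cv2.inRange(hsv,(172,150,120),(180,255,255))
yel=cv2.inRange(hsv,(22,120,120),(34,255,255))
comp(blue,(290,190,380,265),'blue')
b=comp(red1,(270,265,300,295),'knob'); m=cv2.moments(b)
if m['m00']: print(plane(c,m['m10']/m['m00'],m['m01']/m['m00'],.150))
b=comp(yel,(160,280,225,325),'yel'); r=cv2.minAreaRect(b)
P=np.array([plane(c,u,v,.239) for u,v in cv2.boxPoints(r)]);print(P.round(4),P.mean(0))
for n,box in(('a',(295,195,375,275)),('b',(160,275,224,339))):
    x0,y0,x1,y1=box;cv2.imwrite('pics/%s.png'%n,cv2.resize(im[y0:y1,x0:x1,::-1],(512,512),interpolation=cv2.INTER_CUBIC))
A=np.hstack([cv2.imread('pics/a.png')[:, :],cv2.imread('pics/b.png')]);cv2.imwrite('pics/ab.png',cv2.resize(A,(800,400)))
E
```

```text
blue 1611.5 332.0948391767504 225.91126279863482 ((331.4756164550781, 228.78048706054688), (45.60822677612305, 53.11757278442383), 83.6598129272461)
knob 19.5 284.5299145299145 280.9230769230769 ((284.5, 280.5), (5.0, 5.0), 0.0)
[0.48755403 0.1632075  0.15      ]
yel 625.0 180.4952 302.85626666666667 ((180.5, 302.5), (31.0, 21.0), 90.0)
[[0.4655 0.4088 0.239 ]
 [0.4666 0.3627 0.239 ]
 [0.3994 0.3589 0.239 ]
 [0.3983 0.4045 0.239 ]] [0.43244666 0.38372554 0.239     ]
```

View pics/ab.png

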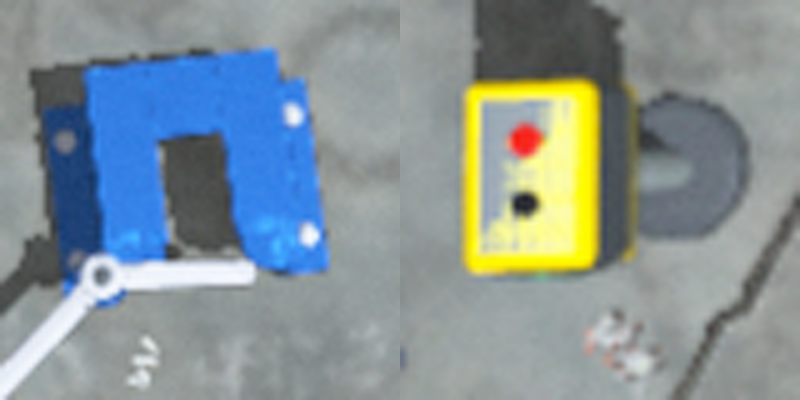

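Left crop (5x, origin 295,195): plate rear corners at (312.6,208.6) and (350.4,205), pivot (315.4,250), arm tip (345.8,249.2), slot back centre about (333.2,222.6). Right crop: head square to the image with the window at the bottom edge, foot centre about (203.8,301.5).

```bash
python3 - <<'E'
from h import *
c,s=cam('top')
L=plane(c,312.6,208.6,.110);R=plane(c,350.4,205,.110);p=plane(c,315.4,250,.121);t=plane(c,345.8,249.2,.118);k=plane(c,284.5,280.5,.155);sb=plane(c,333.2,222.6,.110)
print('width',np.linalg.norm(L-R),'piv-tip',np.linalg.norm(t-p),'piv-knob',np.linalg.norm((k-p)[:2]))
d=(L-R)[:2];yaw=np.arctan2(d[1],d[0])-np.pi/2
ex=np.array([np.cos(yaw),np.sin(yaw)]);ey=np.array([-ex[1],ex[0]])
print('yaw',yaw)
o1=(L+R)[:2]/2-.056*ex;o2=p[:2]+.05*ex-.052*ey;o3=sb[:2]-.017*ex
print('origins',o1,o2,o3,'pivot',p,'knob',k)
kd=(k-p)[:2];a=np.arctan2(kd@ey,kd@ex);a0=np.arctan2(75,-75);print('lever from knob',a0-a)
td=(t-p)[:2];print('lever from arm',-np.pi/2-np.arctan2(td@ey,td@ex))
print('foot',plane(c,203.8,301.5,.005))
# top-camera/side knob check
cs,_=cam('side');im=cs['pixels'];h=cv2.cvtColor(im,cv2.COLOR_RGB2HSV)
m=(cv2.inRange(h,(0,150,90),(8,255,255))|cv2.inRange(h,(172,150,90),(180,255,255)));k2=np.zeros_like(m);k2[250:270,355:375]=m[250:270,355:375]
ys,xs=np.nonzero(k2);print('side red',xs.min(),xs.max(),ys.min(),ys.max(),'proj knob top',proj(cs,np.array([*k[:2],.157])))
for n,z in(('piv',.12),):print(proj(cs,p))
m=cv2.inRange(h,(22,120,120),(34,255,255));k2[:]=0;k2[255:300,350:410]=m[255:300,350:410];ys,xs=np.nonzero(k2);print('side yel',xs.min(),xs.max(),ys.min(),ys.max())
for X in([.4655,.4088,.239],[.3983,.4045,.239],[.3994,.3589,.239],[.4666,.3627,.239]):print(proj(cs,np.array(X)))
E
```

```text
width 0.09565249155287826 piv-tip 0.07529943463848127 piv-knob 0.10562664809903484
yaw 0.1227164122064417
origins [0.62173481 0.04692   ] [0.62214999 0.04601994] [0.62036003 0.04660877] pivot [0.56616076 0.09150846 0.121     ] knob [0.48840858 0.16300383 0.155     ]
lever from knob 0.08081866451311548
lever from arm 0.06714280054643007
foot [0.43195526 0.38480049 0.005     ]
side red 364 368 258 265 proj knob top (np.float64(364.26976042210043), np.float64(257.48563726079146))
(np.float64(334.61669697445), np.float64(255.8455804954771))
side yel 358 399 267 285
(np.float64(354.67872163843475), np.float64(277.76690060360824))
(np.float64(395.8823902897618), np.float64(279.6689705370048))
(np.float64(398.1888506770464), np.float64(267.17595727972605))
(np.float64(358.63125993591547), np.float64(265.3313995299654))
```

```bash
cat > to.py <<'E'
# print tool-frame shift and turn from the measured pose to x y z yaw (tool down)
import sys
from h import *
from scipy.spatial.transform import Rotation as Ro
def go(x,y,z,yaw):
    s=state();R=Ro.from_euler('xyz',s['ee_rot']);T=Ro.from_euler('xyz',[np.pi,0,yaw])
    d=R.inv().apply(np.array([x,y,z])-s['eef_pos']);print('d',d.round(4),'rot',(R.inv()*T).as_rotvec().round(3),'yaw',s['ee_rot'].round(3),'q',s['q'].round(2))
if __name__=='__main__': go(*map(float,sys.argv[1:5]))
E
cat > br.py <<'E'
import numpy as np
O=np.array([.6218,.0463]);Y=.123
def w(x,y): return O+np.array([x*np.cos(Y)-y*np.sin(Y),x*np.sin(Y)+y*np.cos(Y)])
E
python3 to.py .4884 .163 .30 2.398
python3 - <<'E'
from h import *
c,s=cam('top')
for p in [(405,330),(383,330),(404,290),(370,300),(378,180),(362,300)]:print(p,plane(c,*p,0.0).round(3),plane(c,*p,.15).round(3))
cs,_=cam('side')
for z in(.1,.15,.2):print(z,proj(cs,np.array([.4,-.07,z])))
E
```

```text
d [ 0.512  -0.6201 -0.0687] rot [-0.000e+00 -1.000e-03 -1.969e+00] yaw [-3.141  0.     0.429] q [ 0.99  0.43  0.07  1.61 -0.03  1.11 -0.07]
(405, 330) [ 0.37  -0.152  0.   ] [ 0.379 -0.125  0.15 ]
(383, 330) [ 0.368 -0.094  0.   ] [ 0.378 -0.073  0.15 ]
(404, 290) [ 0.476 -0.149  0.   ] [ 0.473 -0.122  0.15 ]
(370, 300) [ 0.447 -0.058  0.   ] [ 0.447 -0.041  0.15 ]
(378, 180) [ 0.776 -0.076  0.   ] [ 0.74  -0.058  0.15 ]
(362, 300) [ 0.446 -0.037  0.   ] [ 0.447 -0.022  0.15 ]
0.1 (np.float64(415.57631573324085), np.float64(239.81800046875364))
0.15 (np.float64(416.28062850883384), np.float64(220.64867392746513))
0.2 (np.float64(417.00492089287644), np.float64(200.93556108581146))
```

The manual's scale: shifts go in shares of 50 mm and turns go in shares of 45 degrees. Converting my numbers, -0.05 m is -1, -0.03 m is -0.6.

Request:
shift_gripper(
  motion={"segments":[[0,0,0,0,0,-1,0.085],[0,0,0,0,0,-1,0.085],[0,0,0,0.48,-0.6,0,0.085],[0,0,0,0.48,-0.6,0,0.085],[0,0,0,0.48,-0.6,0,0.085],[0,0,0,0.48,-0.6,0,0.085],[0,0,0,0.48,-0.6,0,0.085],[0,0,0,0.48,-0.6,0,0.085]]},
)

```text
t: 1.15
eef_pos: [0.3369, -0.3887, 0.3314]
ee_rot: [3.141, -0.0, 0.429]
contact_force: [1.7, 0.5, 0.7]
width: 0.0847
finger_force: 0.0
```

Request:
shift_gripper(
  motion={"segments":[[0,0,0,0.48,-0.6,0,0.05],[0,0,0,0.48,-0.6,0,0.05],[0,0,0,0.48,-0.6,0,0.05],[0,0,0,0.48,-0.6,0,0.05],[0,0,0,0.48,-0.6,0,0.05],[0,0,0,0.48,-0.6,0,0.05],[0,0,0,0.48,-0.6,0,0.05],[0,0,0,0.48,-0.6,0,0.05]]},
)

```text
t: 1.95
eef_pos: [0.4117, -0.0907, 0.3316]
ee_rot: [3.141, -0.0, 0.429]
contact_force: [0.7, -0.3, -0.2]
width: 0.0501
finger_force: 0.0
```

```bash
python3 to.py .4884 .163 .30 2.398
```

```text
d [ 0.1752 -0.1988  0.0316] rot [ 1.000e-03  0.000e+00 -1.969e+00] yaw [ 3.141 -0.     0.429] q [ 0.46 -0.07 -0.37  1.98 -0.03  1.23 -1.04]
```

In the tool's units: -0.033 m is -0.66, 0.029 m is 0.58, -0.14 rad / 0.7854 = -0.1783.

Request:
shift_gripper(
  motion={"segments":[[0,0,0,0.58,-0.66,0,0.05],[0,0,0,0.58,-0.66,0,0.05],[0,0,0,0.58,-0.66,0,0.05],[0,0,0,0.58,-0.66,0,0.05],[0,0,0,0.58,-0.66,0,0.05],[0,0,0,0.58,-0.66,0,0.05],[0,0,-0.1783,0,0,0,0.05],[0,0,-0.1783,0,0,0,0.05]]},
)

```text
t: 2.75
eef_pos: [0.4874, 0.1617, 0.3311]
ee_rot: [-3.141, 0.0, 0.716]
contact_force: [0.2, 0.2, -0.0]
width: 0.0499
finger_force: 0.0
```

Request:
shift_gripper(
  motion={"segments":[[0,0,-0.1783,0,0,0,0.05],[0,0,-0.1783,0,0,0,0.05],[0,0,-0.1783,0,0,0,0.05],[0,0,-0.1783,0,0,0,0.05],[0,0,-0.1783,0,0,0,0.05],[0,0,-0.1783,0,0,0,0.05],[0,0,-0.1783,0,0,0,0.05],[0,0,-0.1783,0,0,0,0.05]]},
)

```text
t: 3.55
eef_pos: [0.4875, 0.1602, 0.3314]
ee_rot: [3.141, 0.0, 1.834]
contact_force: [0.7, 0.3, -0.1]
width: 0.0498
finger_force: 0.0
```

Request:
shift_gripper(
  motion={"segments":[[0,0,-0.1783,0,0,0,0.05],[0,0,-0.1783,0,0,0,0.05],[0,0,-0.1783,0,0,0,0.05],[0,0,-0.1783,0,0,0,0.05],[0,0,0,0,0,0,0.05],[0,0,0,0,0,0,0.05]]},
)

```text
t: 4.15
eef_pos: [0.4876, 0.1601, 0.3314]
ee_rot: [3.141, 0.0, 2.384]
contact_force: [-0.0, -0.8, -0.4]
width: 0.05
finger_force: 0.0
```

```bash
python3 to.py .4884 .163 .125 2.398
```

```text
d [0.0014 0.0026 0.2064] rot [ 0.     0.    -0.014] yaw [3.141 0.    2.384] q [ 0.33  0.15 -0.84  1.79  0.12  1.25  0.26]
```

In the tool's units: 0.04 m is 0.8, 0.03 m is 0.6, -0.014 rad / 0.7854 = -0.0178.

Request:
shift_gripper(
  motion={"segments":[[0,0,-0.0178,0.028,0.052,0,0.05],[0,0,0,0,0,0.8,0.05],[0,0,0,0,0,0.8,0.05],[0,0,0,0,0,0.8,0.05],[0,0,0,0,0,0.8,0.05],[0,0,0,0,0,0.6,0.05],[0,0,0,0,0,0.28,0.05],[0,0,0,0,0,0,0.05]]},
  squeeze=20,
)

```text
t: 4.95
eef_pos: [0.4876, 0.1631, 0.1262]
ee_rot: [-3.14, -0.002, 2.402]
contact_force: [-0.0, -0.4, -0.3]
width: 0.0498
finger_force: 0.0
```

Request:
shift_gripper(
  motion={"segments":[[0,0,0,0,0,0,0],[0,0,0,0,0,0,0],[0,0,0,0,0,0,0],[0,0,0,0,0,0,0],[0,0,0,0,0,0,0],[0,0,0,0,0,0,0]]},
  squeeze=20,
)

```text
t: 5.55
eef_pos: [0.4892, 0.1634, 0.1287]
ee_rot: [3.14, 0.001, 2.402]
contact_force: [-1.3, -0.1, 9.1]
width: 0.0151
finger_force: 21.5
```

```bash
python3 to.py .4884 .163 .125 2.398
```

```text
d [ 0.0003 -0.0008  0.0037] rot [0.002 0.001 0.004] yaw [3.140e+00 1.000e-03 2.402e+00] q [ 0.2   0.39 -0.78  2.02  0.36  0.87  0.06]
```

In the tool's units: 0.0158 m is 0.316, -0.0012 m is -0.024, 0.15 rad / 0.7854 = 0.191.

Request:
shift_gripper(
  motion={"segments":[[0,0,0,0,0,-0.04,0],[0,0,0.191,-0.024,0.316,0,0],[0,0,0.191,-0.024,0.316,0,0],[0,0,0.191,-0.024,0.316,0,0],[0,0,0.191,-0.024,0.316,0,0]]},
)

```text
t: 6.05
eef_pos: [0.5421, 0.1945, 0.1293]
ee_rot: [-3.14, 0.001, 1.796]
contact_force: [-0.7, -4.1, -6.2]
width: 0.0152
finger_force: 21.6
```

Request:
shift_gripper(
  motion={"segments":[[0,0,0.191,-0.024,0.316,0,0],[0,0,0.191,-0.024,0.316,0,0],[0,0,0.191,-0.024,0.316,0,0],[0,0,0.191,-0.024,0.316,0,0],[0,0,0.191,-0.024,0.316,0,0],[0,0,0.191,-0.024,0.316,0,0],[0,0,0,0,0,0,0],[0,0,0,0,0,0,0]]},
)

```text
t: 6.85
eef_pos: [0.6312, 0.1741, 0.1292]
ee_rot: [-3.141, 0.002, 0.905]
contact_force: [-4.1, -4.7, -2.0]
width: 0.0151
finger_force: 22.0
```

```bash
python3 -c "
import br;print(br.w(.025,.127),br.w(-.05,.052))"
```

```text
[0.63102948 0.17540777] [0.56579786 0.09177264]
```

In the tool's units: -0.05 m is -1, -0.04 m is -0.8.

Request:
shift_gripper(
  motion={"segments":[[0,0,0,0,0,0,0.05],[0,0,0,0,0,0,0.05],[0,0,0,0,0,0,0.05],[0,0,0,0,0,-0.8,0.05],[0,0,0,0,0,-1,0.085],[0,0,0,0,0,-1,0.085],[0,0,0,0,0,-1,0.085],[0,0,0,0,0,-0.8,0.085]]},
)

```text
t: 7.65
eef_pos: [0.6319, 0.1752, 0.363]
ee_rot: [3.14, -0.002, 0.904]
contact_force: [0.2, -0.6, 0.4]
width: 0.0849
finger_force: 0.0
```

Request:
shift_gripper(
  motion={"segments":[[0,0,-0.1846,0,0,0,0.085],[0,0,-0.1846,0,0,0,0.085],[0,0,-0.1846,0,0,0,0.085],[0,0,-0.1846,0,0,0,0.085],[0,0,-0.1846,0,0,0,0.085],[0,0,-0.1846,0,0,0,0.085],[0,0,-0.1846,0,0,0,0.085],[0,0,-0.1846,0,0,0,0.085]]},
)

```text
t: 8.45
eef_pos: [0.6318, 0.175, 0.3596]
ee_rot: [3.141, 0.0, 2.07]
contact_force: [0.5, -0.2, 0.4]
width: 0.0848
finger_force: 0.0
```

Request:
shift_gripper(
  motion={"segments":[[0,0,-0.1846,0,0,0,0.085],[0,0,-0.1846,0,0,0,0.085],[0,0,-0.1846,0,0,0,0.085],[0,0,-0.1846,0,0,0,0.085],[0,0,-0.1846,0,0,0,0.085],[0,0,-0.1846,0,0,0,0.085],[0,0,-0.1846,0,0,0,0.085],[0,0,-0.1846,0,0,0,0.085]]},
)

```text
t: 9.25
eef_pos: [0.6319, 0.175, 0.3596]
ee_rot: [3.141, 0.001, -3.053]
contact_force: [0.4, 0.4, 0.4]
width: 0.0852
finger_force: 0.0
```

```bash
python3 to.py .432 .384 .36 3.20
python3 - <<'E'
from h import *
c,s=cam('top','top1.png')
x0,y0,x1,y1=160,190,400,340
cv2.imwrite('pics/c.png',cv2.resize(c['pixels'][y0:y1,x0:x1,::-1],(800,500),interpolation=cv2.INTER_CUBIC))
E
```

```text
d [ 0.1807  0.2258 -0.0004] rot [0.    0.001 0.03 ] yaw [ 3.141e+00  1.000e-03 -3.053e+00] q [ 0.22  0.42 -0.82  1.45  0.31  1.41  1.05]
```

View pics/c.png

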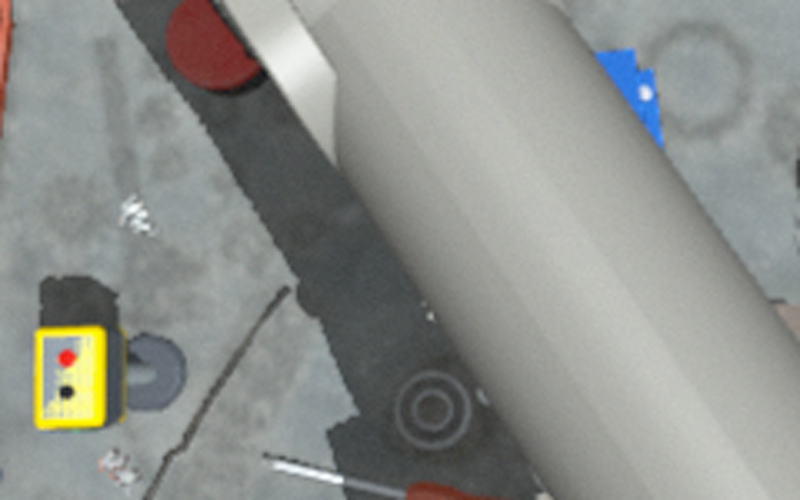

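The arm hides the bracket here; the laser (head at crop (70,375)) is undisturbed. Going over it.

In the tool's units: 0.028 m is 0.56, 0.0225 m is 0.45, 0.03 rad / 0.7854 = 0.0382.

Request:
shift_gripper(
  motion={"segments":[[0,0,0.0382,0.45,0.56,0,0.085],[0,0,0,0.45,0.56,0,0.085],[0,0,0,0.45,0.56,0,0.085],[0,0,0,0.45,0.56,0,0.085],[0,0,0,0.45,0.56,0,0.085],[0,0,0,0.45,0.56,0,0.085],[0,0,0,0.45,0.56,0,0.085],[0,0,0,0.3,0.56,0,0.085]]},
)

```text
t: 10.1
eef_pos: [0.4456, 0.3902, 0.3599]
ee_rot: [3.141, 0.001, -3.092]
contact_force: [0.4, 0.1, -0.2]
width: 0.0849
finger_force: 0.0
```

Request:
shift_gripper(
  motion={"segments":[[0,0,0,0,0,0,0.085],[0,0,0,0,0,0,0.085]]},
)

```text
t: 10.3
eef_pos: [0.447, 0.3895, 0.3596]
ee_rot: [3.141, 0.0, -3.091]
contact_force: [0.2, -0.8, 0.0]
width: 0.0852
finger_force: 0.0
```

```bash
python3 - <<'E'
from h import *
from to import go
go(.432,.384,.195,3.2)
c,s=cam('wrist','w0.png')
print(np.array(c['hand_eye']).round(3),c['fov_y'],c['cx'],c['cy'])
E
```

```text
d [ 0.0153 -0.0047  0.1646] rot [ 0.     0.    -0.007] yaw [ 3.141  0.    -3.091] q [-0.1   0.32 -0.92  1.59  0.26  1.36  0.57]
[[ 0.    -0.951 -0.309  0.079]
 [ 1.     0.001 -0.002  0.   ]
 [ 0.002 -0.309  0.951 -0.144]
 [ 0.     0.     0.     1.   ]] 65.70646984690485 315.0494267055668 230.945844621639
```

View pics/w0.png

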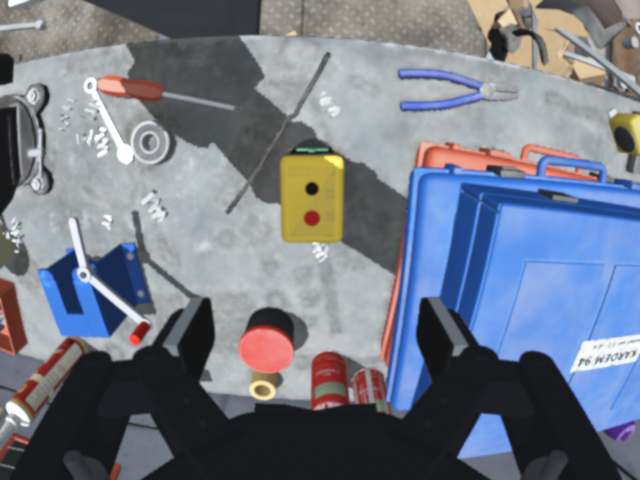

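The wrist view shows the head top at (312,197) with its window towards the robot, and the lever arm pointing out of the mouth (open), knob at (140,332). Toolbox corner at (410,172): check its clearance.

```bash
cat >> h.py <<'E'
from scipy.spatial.transform import Rotation as Ro
def wray(c,s,u,v):
    f=240/np.tan(np.radians(c['fov_y'])/2);x,y=u-c['cx'],v-c['cy'];r=np.hypot(x,y);a=r/f
    d=np.array([np.sin(a)*x/r,np.sin(a)*y/r,np.cos(a)]);H=np.array(c['hand_eye']);R=Ro.from_euler('xyz',s['ee_rot']).as_matrix()
    return R@H[:3,3]+s['eef_pos'],R@H[:3,:3]@d
def wplane(c,s,u,v,z):
    o,d=wray(c,s,u,v);return o+d*(z-o[2])/d[2]
E
python3 - <<'E'
from h import *
c,s=cam('wrist');im=c['pixels'];h=cv2.cvtColor(im,cv2.COLOR_RGB2HSV)
m=cv2.inRange(h,(20,100,90),(36,255,255));m[:140]=0;m[260:]=0;m[:,:270]=0;m[:,360:]=0
cs,_=cv2.findContours(m,0,1);b=max(cs,key=cv2.contourArea);r=cv2.minAreaRect(b);print(r)
P=np.array([wplane(c,s,u,v,.239) for u,v in cv2.boxPoints(r)]);print(P.round(4),P.mean(0),np.linalg.norm(P[0]-P[1]),np.linalg.norm(P[1]-P[2]))
for i in range(2):
    e=P[i+1]-P[i];print('edge ang',np.arctan2(e[1],e[0]))
for z in(0,.05,.1,.15,.2):print('box',z,wplane(c,s,410,172,z).round(3), wplane(c,s,418,145,z).round(3))
ct,_=cam('top')
for z in (0,.05,.1,.15,.2):print(z,plane(ct,152,306,z).round(3),plane(ct,163,192,z).round(3))
for u,v,z in((84,273,.12),(140,338,.12),(145,325,.157),(74,222,.12)):print(wplane(c,s,u,v,z).round(4))
E
```

```text
((313.0, 197.5), (87.0, 64.0), 90.0)
[[0.3985 0.3617 0.239 ]
 [0.3963 0.4072 0.239 ]
 [0.4616 0.4118 0.239 ]
 [0.4641 0.3635 0.239 ]] [0.43011093 0.38603653 0.239     ] 0.04551198860497466 0.06550118749437386
edge ang 1.6200804978233898
edge ang 0.07019551926722907
box 0 [0.439 0.52  0.   ] [0.401 0.528 0.   ]
box 0.05 [0.432 0.507 0.05 ] [0.398 0.514 0.05 ]
box 0.1 [0.425 0.493 0.1  ] [0.394 0.499 0.1  ]
box 0.15 [0.418 0.48  0.15 ] [0.391 0.485 0.15 ]
box 0.2 [0.411 0.466 0.2  ] [0.388 0.471 0.2  ]
0 [0.417 0.523 0.   ] [0.726 0.514 0.   ]
0.05 [0.418 0.507 0.05 ] [0.716 0.498 0.05 ]
0.1 [0.419 0.49  0.1  ] [0.706 0.482 0.1  ]
0.15 [0.421 0.474 0.15 ] [0.696 0.466 0.15 ]
0.2 [0.422 0.458 0.2  ] [0.685 0.45  0.2  ]
[0.5667 0.0903 0.12  ]
[0.6573 0.1617 0.12  ]
[0.6089 0.194  0.157 ]
[0.4969 0.0872 0.12  ]
```

In the tool's units: 0.04 m is 0.8, 0.03 m is 0.6.

Request:
shift_gripper(
  motion={"segments":[[0,0,0,0.312,-0.08,0,0.085],[0,0,0,0,0,0,0.085],[0,0,0,0,0,0.8,0.085],[0,0,0,0,0,0.8,0.085],[0,0,0,0,0,0.8,0.085],[0,0,0,0,0,0.6,0.085],[0,0,0,0,0,0.4,0.085],[0,0,0,0,0,0,0.085]]},
  squeeze=40,
)

```text
t: 11.25
eef_pos: [0.432, 0.3825, 0.1868]
ee_rot: [-3.139, -0.003, -3.092]
contact_force: [0.6, -1.3, -0.2]
width: 0.0852
finger_force: 0.0
```

```bash
python3 to.py .4315 .3848 .190 3.2
```

```text
d [ 0.0004  0.0023 -0.0032] rot [-0.002 -0.003 -0.009] yaw [-3.139e+00 -3.000e-03 -3.092e+00] q [-0.15  0.44 -0.87  1.83  0.39  1.05  0.45]
```

In the tool's units: 0.0023 m is 0.046.

Request:
shift_gripper(
  motion={"segments":[[0,0,0,0,0.046,0,0.06],[0,0,0,0,0,0,0.06],[0,0,0,0,0,0,0.05],[0,0,0,0,0,0,0.04],[0,0,0,0,0,0,0.03],[0,0,0,0,0,0,0.03],[0,0,0,0,0,0,0.03],[0,0,0,0,0,0,0.03]]},
  squeeze=50,
)

```text
t: 12.05
eef_pos: [0.4324, 0.3868, 0.1906]
ee_rot: [3.141, 0.002, -3.091]
contact_force: [-0.7, -0.8, 7.0]
width: 0.0458
finger_force: 51.1
```

```bash
python3 to.py .4315 .3848 .19 3.2
```

```text
d [ 0.001  -0.0019  0.0006] rot [ 0.001  0.002 -0.008] yaw [ 3.141e+00  2.000e-03 -3.091e+00] q [-0.16  0.44 -0.87  1.82  0.39  1.05  0.44]
```

In the tool's units: -0.01 m is -0.2, -0.005 m is -0.1, -0.035 rad / 0.7854 = -0.0446.

Request:
shift_gripper(
  motion={"segments":[[0,0,0,0,0,-0.1,0.03],[0,0,0,0,0,-0.2,0.03],[0,0,0,0,0,-0.2,0.03],[0,0,0,0,0,-0.2,0.03],[0,0,0,0,0,-0.1,0.03],[0,0,-0.0446,0,0,0,0.03],[0,0,-0.0446,0,0,0,0.03],[0,0,0,0,0,0,0.03]]},
  squeeze=60,
)

```text
t: 12.85
eef_pos: [0.432, 0.3864, 0.2296]
ee_rot: [3.142, 0.0, -3.02]
contact_force: [0.6, 0.1, -4.6]
width: 0.0451
finger_force: 62.3
```

```bash
python3 - <<'E'
from h import *
from to import go
import br
w=br.w(-.158,.055);go(*w,.230,br.Y+np.pi)
c,s=cam('side','s2.png')
cv2.imwrite('pics/s2c.png',cv2.resize(c['pixels'][200:420,300:480,::-1],(490,600)))
E
```

```text
d [ 0.011  -0.3058 -0.0004] rot [ 0.     0.    -0.001] yaw [ 3.142  0.    -3.02 ] q [-0.12  0.41 -0.91  1.78  0.35  1.12  0.54]
```

View pics/s2c.png

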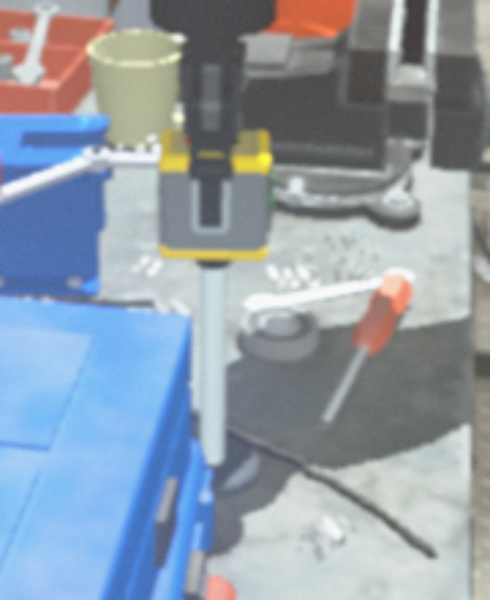

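The side crop shows the level hanging upright from the fingers (head at (213,195), pillar vertical to (213,465)), clear of the bearing at (280,335).

In the tool's units: -0.025 m is -0.5, -0.02 m is -0.4.

Request:
shift_gripper(
  motion={"segments":[[0,0,0,0.1,-0.2,0,0.03],[0,0,0,0.1,-0.4,0,0.03],[0,0,0,0.04,-0.5,0,0.03],[0,0,0,0,-0.5,0,0.03],[0,0,0,0,-0.5,0,0.03],[0,0,0,0,-0.5,0,0.03],[0,0,0,0,-0.5,0,0.03],[0,0,0,0,-0.5,0,0.03]]},
)

```text
t: 13.7
eef_pos: [0.4414, 0.2047, 0.2294]
ee_rot: [-3.141, 0.0, -3.022]
contact_force: [-0.3, 0.1, -4.7]
width: 0.0454
finger_force: 62.7
```

Request:
shift_gripper(
  motion={"segments":[[0,0,0,0,-0.5,0,0.03],[0,0,0,0,-0.5,0,0.03],[0,0,0,0,-0.5,0,0.03],[0,0,0,0,-0.5,0,0.03],[0,0,0,0,-0.3,0,0.03],[0,0,0,0,-0.2,0,0.03],[0,0,0,0,0,0,0.03],[0,0,0,0,0,0,0.03]]},
)

```text
t: 14.5
eef_pos: [0.4567, 0.0827, 0.2294]
ee_rot: [3.141, 0.0, -3.021]
contact_force: [0.9, 1.1, -4.2]
width: 0.0455
finger_force: 62.9
```

```bash
python3 - <<'E'
from h import *
from to import go
import br
w=br.w(-.158,.0);go(*w,.230,br.Y+np.pi)
c,s=cam('wrist','w1.png')
E
```

```text
d [-0.0015 -0.0564 -0.0006] rot [ 0.     0.    -0.002] yaw [ 3.141  0.    -3.021] q [ 0.48  0.16 -0.86  2.02  0.14  1.02  1.25]
```

View pics/w1.png

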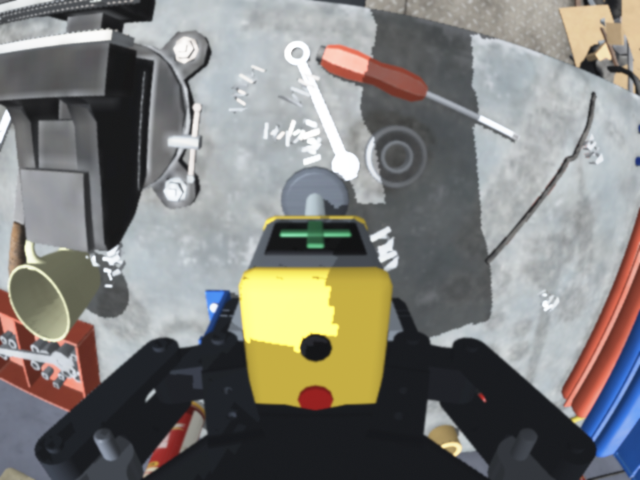

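The wrist view shows the level centred: window at (315,235), foot at (315,190); the vise is clear to the left at (170,190). Check tilt from the foot position.

```bash
python3 - <<'E'
from h import *
import br
c,s=cam('wrist')
def B(p):
    d=p[:2]-br.O;R=np.array([[np.cos(br.Y),np.sin(br.Y)],[-np.sin(br.Y),np.cos(br.Y)]]);return (R@d).round(4)
print('tcp',B(s['eef_pos']),'foot front rim',B(wplane(c,s,315,167,.05)),'L',B(wplane(c,s,280,192,.05)),'R',B(wplane(c,s,350,192,.05)))
print('head front top edge',B(wplane(c,s,316,268,.279)),'L',B(wplane(c,s,243,275,.279)),'R',B(wplane(c,s,390,275,.279)),'win',B(wplane(c,s,316,235,.244)))
ct,_=cam('top','top2.png');im=ct['pixels']
cv2.imwrite('pics/t2c.png',cv2.resize(im[190:320,250:400,::-1],(690,598),interpolation=cv2.INTER_CUBIC))
E
```

```text
tcp [-0.1593  0.0567] foot front rim [-0.1919  0.0565] L [-0.1696  0.0253] R [-0.1696  0.0876]
head front top edge [-0.1967  0.0571] L [-0.1944  0.0365] R [-0.1944  0.078 ] win [-0.1946  0.0571]
```

View pics/t2c.png

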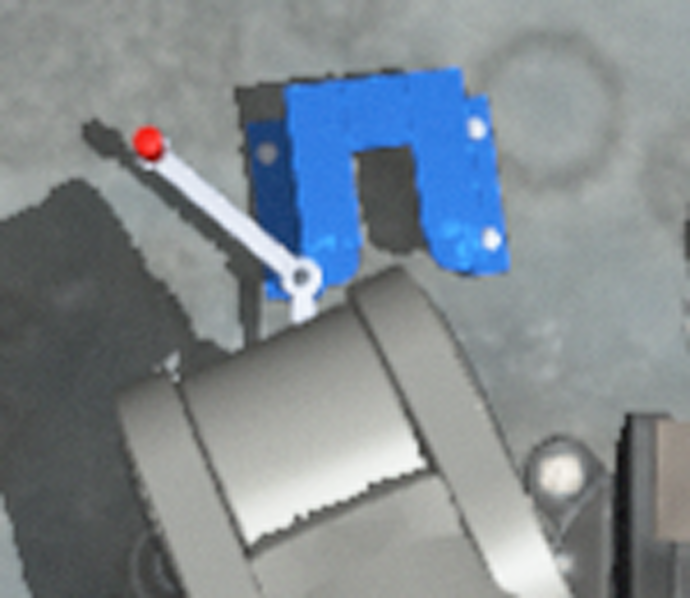

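The crop shows the slot clear and unmoved (centre near (388,185)), the lever open with its knob at (148,140).

In the tool's units: -0.015 m is -0.3, -0.01 m is -0.2.

Request:
shift_gripper(
  motion={"segments":[[0,0,0,-0.02,-0.2,0,0.03],[0,0,0,-0.02,-0.3,0,0.03],[0,0,0,-0.1,-0.3,0,0.03],[0,0,0,-0.3,-0.2,0,0.03],[0,0,0,-0.3,-0.134,0,0.03],[0,0,0,-0.2,0,0,0.03],[0,0,0,0,0,0,0.03],[0,0,0,0,0,0,0.03]]},
)

```text
t: 15.45
eef_pos: [0.51, 0.032, 0.2291]
ee_rot: [3.141, -0.001, -3.02]
contact_force: [-0.4, -0.5, -4.2]
width: 0.0453
finger_force: 63.0
```

```bash
python3 - <<'E'
from h import *
import br
c,s=cam('top')
def B(p):
    d=p[:2]-br.O;R=np.array([[np.cos(br.Y),np.sin(br.Y)],[-np.sin(br.Y),np.cos(br.Y)]]);return (R@d).round(4)
for u,v in((355,150),(413,148),(360,220),(421,220)):print(B(plane(c,250+u/4.6,190+v/4.6,.110)))
print('knob',B(plane(c,250+148/4.6,190+138/4.6,.155)))
print('tcp',B(s['eef_pos']),s['eef_pos'],s['ee_rot'])
E
```

```text
[0.017  0.0155]
[ 0.0151 -0.0161]
[-0.0214  0.0167]
[-0.0246 -0.0163]
knob [0.0273 0.1248]
tcp [-0.1127 -0.0005] [0.51003475 0.03202715 0.22906671] [ 3.14098387e+00 -7.53966487e-04 -3.01973800e+00]
```

In the tool's units: -0.015 m is -0.3, -0.01 m is -0.2.

Request:
shift_gripper(
  motion={"segments":[[0,0,0,-0.2,0,0,0.03],[0,0,0,-0.3,0,0,0.03],[0,0,0,-0.3,0,0,0.03],[0,0,0,-0.3,0,0,0.03],[0,0,0,-0.3,0,0,0.03],[0,0,0,-0.3,0,0,0.03],[0,0,0,-0.2,0,0,0.03],[0,0,0,-0.14,0,0,0.03]]},
)

```text
t: 16.3
eef_pos: [0.6123, 0.0442, 0.2292]
ee_rot: [3.141, -0.0, -3.02]
contact_force: [0.3, -0.2, -4.0]
width: 0.0454
finger_force: 62.9
```

Request:
shift_gripper(
  motion={"segments":[[0,0,0,0,0,0,0.03],[0,0,0,0,0,0.2,0.03],[0,0,0,0,0,0.2,0.03],[0,0,0,0,0,0.2,0.03],[0,0,0,0,0,0.1,0.03],[0,0,0,0,0,0,0.03]]},
)

```text
t: 16.9
eef_pos: [0.6111, 0.0438, 0.1932]
ee_rot: [3.141, -0.002, -3.02]
contact_force: [-0.7, -0.9, -5.4]
width: 0.0458
finger_force: 63.0
```

```bash
python3 - <<'E'
from to import *
import br
go(*br.w(-.010,0),.190,br.Y+np.pi)
E
```

```text
d [-0.001   0.0012  0.0032] rot [ 0.    -0.002 -0.002] yaw [ 3.141e+00 -2.000e-03 -3.020e+00] q [ 0.39  0.46 -0.74  1.75  0.35  1.07  1.22]
```

In the tool's units: 0.001 m is 0.02.

Request:
shift_gripper(
  motion={"segments":[[0,0,0,0,0.02,0.02,0.03],[0,0,0,0,0,0.02,0.03],[0,0,0,0,0,0,0.03]]},
)

```text
t: 17.2
eef_pos: [0.6117, 0.045, 0.1926]
ee_rot: [-3.142, 0.0, -3.02]
contact_force: [0.9, -0.9, -5.2]
width: 0.0453
finger_force: 63.0
```

Request:
shift_gripper(
  motion={"segments":[[0,0,0,0,0,0.02,0.03],[0,0,0,0,0,0,0.03],[0,0,0,0,0,0,0.03]]},
)

```text
t: 17.5
eef_pos: [0.6115, 0.0449, 0.1914]
ee_rot: [3.142, 0.0, -3.02]
contact_force: [0.0, 0.8, -4.0]
width: 0.0455
finger_force: 63.0
```

In the tool's units: 0.001 m is 0.02.

Request:
shift_gripper(
  motion={"segments":[[0,0,0,0,0,0.02,0.03],[0,0,0,0,0,0,0.03],[0,0,0,0,0,0,0.03]]},
)

```text
t: 17.8
eef_pos: [0.6119, 0.045, 0.1907]
ee_rot: [3.142, 0.001, -3.021]
contact_force: [0.2, -0.3, 1.7]
width: 0.0458
finger_force: 63.3
```

Request:
shift_gripper(
  motion={"segments":[[0,0,0,0,0,0.02,0.03],[0,0,0,0,0,0,0.03],[0,0,0,0,0,0,0.03]]},
)

```text
t: 18.1
eef_pos: [0.6123, 0.045, 0.1906]
ee_rot: [-3.141, 0.002, -3.021]
contact_force: [-2.3, -0.8, 13.2]
width: 0.0453
finger_force: 65.0
```

In the tool's units: -0.0008 m is -0.016.

Request:
shift_gripper(
  motion={"segments":[[0,0,0,0,0,-0.016,0.03],[0,0,0,0,0,0,0.03],[0,0,0,0,0,0,0.05],[0,0,0,0,0,0,0.06],[0,0,0,0,0,0,0.075],[0,0,0,0,0,0,0.085],[0,0,0,0,0,0,0.085],[0,0,0,0,0,0,0.085]]},
)

```text
t: 18.9
eef_pos: [0.6115, 0.0449, 0.1901]
ee_rot: [3.142, -0.0, -3.02]
contact_force: [-0.1, 0.5, -0.8]
width: 0.085
finger_force: 0.0
```

Request:
shift_gripper(
  motion={"segments":[[0,0,0,0,0,-0.2,0.085],[0,0,0,0,0,-0.6,0.085],[0,0,0,0,0,-0.8,0.085],[0,0,0,0,0,-0.8,0.085],[0,0,0,0,0,-0.8,0.085],[0,0,0,0,0,0,0.085]]},
)

```text
t: 19.5
eef_pos: [0.6132, 0.046, 0.3565]
ee_rot: [-3.141, 0.008, -3.02]
contact_force: [-0.1, 1.2, -0.1]
width: 0.0851
finger_force: 0.0
```

```bash
python3 - <<'E'
from h import *
import br
c,s=cam('wrist','w2.png')
def B(p):
    d=p[:2]-br.O;R=np.array([[np.cos(br.Y),np.sin(br.Y)],[-np.sin(br.Y),np.cos(br.Y)]]);return (R@d).round(4)
h=cv2.cvtColor(c['pixels'],cv2.COLOR_RGB2HSV);m=cv2.inRange(h,(20,100,90),(36,255,255));m[:,:230]=0;m[:,400:]=0;m[330:]=0
cs,_=cv2.findContours(m,0,1);b=max(cs,key=cv2.contourArea);r=cv2.minAreaRect(b);print(r)
P=[B(wplane(c,s,u,v,.239)) for u,v in cv2.boxPoints(r)];print(P,np.mean(P,0))
print(s['eef_pos'],s['width'])
E
```

```text
((314.0, 214.5), (85.0, 62.0), 90.0)
[array([-0.0457, -0.0222]), array([-0.0456,  0.0218]), array([0.0193, 0.0232]), array([ 0.0192, -0.0239])] [-0.0132   -0.000275]
[0.6131636  0.04598077 0.35647128] 0.08506638072413548
```

View pics/w2.png

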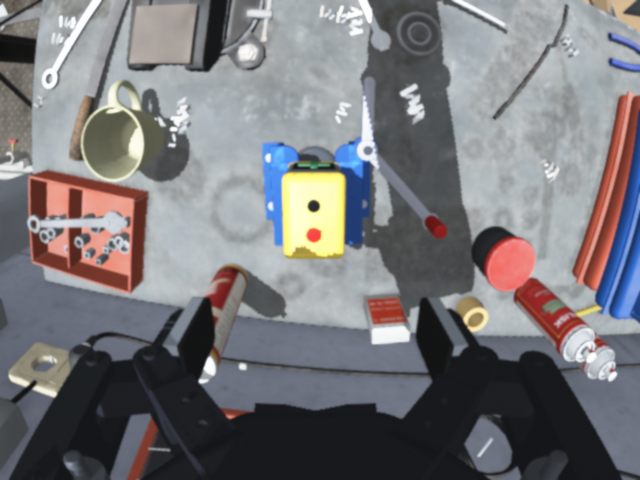

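Wrist view: the level stands in the slot (head centre (314,214), bracket (-13, 0) mm), lever open with its knob at (435,227), bystanders in place. Now shut the lever.

The manual's scale: shifts go in shares of 50 mm and turns go in shares of 45 degrees. Converting my numbers, 0.0313 m is 0.626, -0.0084 m is -0.168, 0.147 rad / 0.7854 = 0.1872.

Request:
shift_gripper(
  motion={"segments":[[0,0,0,-0.168,0.626,0,0.05],[0,0,0,-0.168,0.626,0,0.05],[0,0,0,-0.168,0.626,0,0.05],[0,0,0,-0.168,0.626,0,0.05],[0,0,0.1872,0,0,0,0.05],[0,0,0.1872,0,0,0,0.05],[0,0,0.1872,0,0,0,0.05],[0,0,0.1872,0,0,0,0.05]]},
)

```text
t: 20.35
eef_pos: [0.6294, 0.1733, 0.3494]
ee_rot: [-3.141, -0.001, 2.669]
contact_force: [0.8, -0.3, 0.1]
width: 0.0497
finger_force: 0.0
```

Request:
shift_gripper(
  motion={"segments":[[0,0,0.1872,0,0,0,0.05],[0,0,0.1872,0,0,0,0.05],[0,0,0.1872,0,0,0,0.05],[0,0,0.1872,0,0,0,0.05],[0,0,0.1872,0,0,0,0.05],[0,0,0.1872,0,0,0,0.05],[0,0,0.1872,0,0,0,0.05],[0,0,0.1872,0,0,0,0.05]]},
)

```text
t: 21.15
eef_pos: [0.6294, 0.1732, 0.3494]
ee_rot: [-3.14, 0.0, 1.493]
contact_force: [-0.5, 0.6, 0.9]
width: 0.0498
finger_force: 0.0
```

Request:
shift_gripper(
  motion={"segments":[[0,0,0.1872,0,0,0,0.05],[0,0,0.1872,0,0,0,0.05],[0,0,0.1872,0,0,0,0.05],[0,0,0.1872,0,0,0,0.05],[0,0,0,0,0,0,0.05],[0,0,0,0,0,0,0.05]]},
)

```text
t: 21.75
eef_pos: [0.6295, 0.1733, 0.3497]
ee_rot: [-3.141, 0.001, 0.916]
contact_force: [-0.6, 0.9, 0.5]
width: 0.0501
finger_force: 0.0
```

```bash
python3 to.py .6314 .1746 .130 .905
```

```text
d [0.0023 0.0008 0.2197] rot [-0.     0.001  0.011] yaw [-3.141e+00  1.000e-03  9.160e-01] q [-0.08  0.34 -0.38  1.49  0.13  1.34 -1.13]
```

In the tool's units: 0.04 m is 0.8, 0.03 m is 0.6, 0.011 rad / 0.7854 = 0.014.

Request:
shift_gripper(
  motion={"segments":[[0,0,0.014,0.046,0.016,0.4,0.05],[0,0,0,0,0,0.8,0.05],[0,0,0,0,0,0.8,0.05],[0,0,0,0,0,0.8,0.05],[0,0,0,0,0,0.8,0.05],[0,0,0,0,0,0.6,0.05],[0,0,0,0,0,0.2,0.05],[0,0,0,0,0,0,0.05]]},
  squeeze=20,
)

```text
t: 22.55
eef_pos: [0.6312, 0.1744, 0.1291]
ee_rot: [-3.14, 0.002, 0.902]
contact_force: [0.2, 0.5, 0.2]
width: 0.0501
finger_force: 0.0
```

Request:
shift_gripper(
  motion={"segments":[[0,0,0,0,0,0,0],[0,0,0,0,0,0,0],[0,0,0,0,0,0,0],[0,0,0,0,0,0,0],[0,0,0,0,0,0,0],[0,0,0,0,0,0,0]]},
  squeeze=20,
)

```text
t: 23.15
eef_pos: [0.6327, 0.1749, 0.1319]
ee_rot: [3.14, -0.002, 0.9]
contact_force: [-0.4, -0.3, 8.3]
width: 0.0153
finger_force: 21.7
```

In the tool's units: -0.0158 m is -0.316, -0.0012 m is -0.024, -0.15 rad / 0.7854 = -0.191.

Request:
shift_gripper(
  motion={"segments":[[0,0,0,0,0,-0.04,0],[0,0,-0.191,-0.024,-0.316,0,0],[0,0,-0.191,-0.024,-0.316,0,0],[0,0,-0.191,-0.024,-0.316,0,0],[0,0,-0.191,-0.024,-0.316,0,0],[0,0,-0.191,-0.024,-0.316,0,0],[0,0,-0.191,-0.024,-0.316,0,0]]},
)

```text
t: 23.85
eef_pos: [0.5413, 0.1958, 0.1324]
ee_rot: [3.141, -0.001, 1.807]
contact_force: [1.6, 2.3, -6.5]
width: 0.0154
finger_force: 21.3
```

Request:
shift_gripper(
  motion={"segments":[[0,0,-0.191,-0.024,-0.316,0,0],[0,0,-0.191,-0.024,-0.316,0,0],[0,0,-0.191,-0.024,-0.316,0,0],[0,0,-0.191,-0.024,-0.316,0,0],[0,0,-0.0764,-0.004,-0.128,0,0],[0,0,0,0,0,0,0]]},
)

```text
t: 24.45
eef_pos: [0.4828, 0.1578, 0.1323]
ee_rot: [-3.141, -0.0, 2.462]
contact_force: [-4.0, 3.4, -5.0]
width: 0.0152
finger_force: 21.6
```

```bash
python3 -c "
import br;print(br.w(-.125,.127))"
```

```text
[0.48216273 0.15700426]
```

In the tool's units: -0.05 m is -1, -0.04 m is -0.8.

Request:
shift_gripper(
  motion={"segments":[[0,0,0,0,-0.03,0,0],[0,0,0,0,0,0,0],[0,0,0,0,0,0,0.05],[0,0,0,0,0,0,0.05],[0,0,0,0,0,0,0.05],[0,0,0,0,0,-0.8,0.05],[0,0,0,0,0,-1,0.05],[0,0,0,0,0,-1,0.05]]},
)

```text
t: 25.25
eef_pos: [0.4825, 0.1572, 0.2738]
ee_rot: [-3.141, -0.001, 2.46]
contact_force: [1.5, -0.3, -0.3]
width: 0.0502
finger_force: 0.0
```

Request:
shift_gripper(
  motion={"segments":[[0,0,0,0,0,-1,0.05],[0,0,0,0.9,0,0,0.05],[0,0,0,0.9,0,0,0.05],[0,0,0,0.9,0,0,0.05],[0,0,0,0,0,0,0.05],[0,0,0,0,0,0,0.05]]},
)

```text
t: 25.85
eef_pos: [0.3779, 0.2425, 0.3226]
ee_rot: [3.141, 0.002, 2.461]
contact_force: [1.0, 0.8, 0.1]
width: 0.0502
finger_force: 0.0
```

```bash
python3 - <<'E'
from h import *
import br
def B(p):
    d=p[:2]-br.O;R=np.array([[np.cos(br.Y),np.sin(br.Y)],[-np.sin(br.Y),np.cos(br.Y)]]);return (R@d).round(4)
c,s=cam('top');ct=c;im=c['pixels'];h=cv2.cvtColor(im,cv2.COLOR_RGB2HSV)
m=(cv2.inRange(h,(0,150,90),(8,255,255))|cv2.inRange(h,(172,150,90),(180,255,255)));m[:270]=0;m[295:]=0;m[:,:270]=0;m[:,305:]=0
ys,xs=np.nonzero(m)
if len(xs):
    k=B(plane(c,xs.mean(),ys.mean(),.150));print('knob',k,'lever',np.arctan2(75,-75)-np.arctan2(k[1]-.052,k[0]+.05))
c2,_=cam('side')
cv2.imwrite('pics/fin.png',np.hstack([cv2.resize(im[190:310,260:400,::-1],(420,360)),cv2.resize(c2['pixels'][180:340,220:400,::-1],(380,360))]))
print(s['eef_pos'],s['contact_force'])
E
```

```text
knob [-0.1246  0.1275] lever 0.005995930810248407
[0.37786529 0.2425271  0.32259985] [0.96966657 0.75862336 0.07572683]
```

View pics/fin.png

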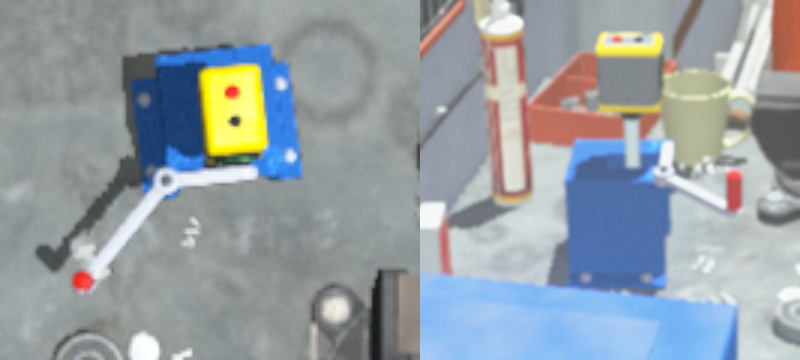

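The final views show the level upright in the slot (head at (235,110) left, (630,72) right), keeper arm across the mouth and knob at (84,281); the lever measures 0.006 rad and the robot is clear.

```bash
python3 -c "
from bench import robot, eyes, sign_off, state
print(sign_off())"
```

```text
the job is handed in; nothing more can be done
None
```

The laser level is parked upright in the bracket slot, window facing out, with the keeper lever shut (measured 0.006 rad) and the mug, cartridge and tub undisturbed; the job was handed in at about 26 s, and the sign-off returned no verdict.

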